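# Set the skein reel for threading

## Robot

A 6-joint arm with a two-finger parallel gripper is mounted at the origin on the work surface. World frame = base frame: x ahead of the robot, y to its left, z up, the work surface at z = 0. Lengths are in m, angles in rad, forces in N, time in s.
With the tool pointing down it reaches from about 0.35 to 0.975 m from the base axis. Payload 4.9 kg.
Tool frame: the origin (TCP) lies on the front face of the gripper's body, between the roots of the fingers; the fingertips stand ctrl.finger_overhang ahead of it and the grasp point (between the pads) lies 54 mm ahead of it (ctrl.finger_overhang is the distance from the TCP to the fingertips, in m); z points along the fingers, y is the line along which they close (so a half turn about z gives the same grasp; the last joint's range is limited). The gripper opens to 85 mm and grips with 20 to 120 N. Pads are 22 mm wide; open, the fingers measure 114 mm over their backs; the gripper's body (76 mm by 85 mm) begins 54 mm behind the grasp point. The pads swing forward as they close: fully open they stand 13 mm farther back than shut.
Start: joints at [-1.437, 0.053, 1.613, -0, 1.476, -0.119], TCP at [0.156, -0.605, 0.304] pointing down, gripper open.
Joint ranges: [-3.01, 3.01], [-1.01, 2.22], [0.06, 2.58], [-1.02, 4.17], [0.09, 2.62], [-3.14, 3.14]. Speed limits (rad/s): [2.57, 2.57, 3.14, 3.14, 3.14, 3.14].

## Interface

Orientations are given as a rotation vector (axis times angle).
In Python, from station import ctrl, vision gives the robot as it stands. The module is installed in compiled form; this text tells all that it offers.
- The arm moves only by the tool drive_tool, never from a script. Its argument "rows" is a list of rows, each a list of 2 entries, a list of its own where there are three numbers: the shift along the tool's x, y, z in m, then the turn about the tool's z in rad. A call has 1 to 10 rows; each row shifts and turns the commanded pose from where the row before left it, along the tool's axes as they then stand; what a row does not reach is not made up. A row lasts 1/10 s, in which the tool goes at most 50 mm and 8.59 degrees, less where a joint would pass 70% of its speed; a pose out of reach is approached as far as the arm can. A call with a gripper value outside its range is refused whole. "jaw" is the closure, from 0 (fully open) to 1 (shut), set as the call begins (left out, the last holds). The fingers move at their own pace and stop on an object; "grip_force" is the grip in N (left out, the last holds). Time passes only in rows, so rows that do not move let the fingers close. It gives the time, the measured TCP pose, the force, the opening and the grip force at its end, in the units of the state.
- ctrl.get_obs(): the state, without advancing time (a new reading comes with each control period).
- vision.get_image(name): name is "scene" or "top" or "wrist"; returns a dict with "image" (420x560x3 uint8, blue, green, red), "vertical_fov" (degrees; the focal length in pixels is half the picture's height over the tangent of half this angle, whatever the lens; pixels are square), "cx", "cy" (the principal point, pixels), "R" (3x3) and "t" (3): a world point X has camera coordinates R X + t. Camera axes: x right, y down, z forward; pixel columns grow to the right and rows downward; lengths in m; the calibration is good to about 2 mm. A picture is of the moment at which its call begins. There is no depth.
- ctrl.finish_job(): hands the job in; it is judged then, once.
The state is a dict: "t": time; "q": joint angles; "dq": joint speeds; "effort": joint torques, N m; "tool_pos": TCP position; "tool_rot": TCP orientation; "contact_force": force on the tool from outside, world axes, zero at the start; "wrist_torque": the same for the moment, N m; "opening": finger opening in m; "grip_force": force on a finger pad.
Only numpy, scipy, OpenCV 4.12 (cv2) and the standard library are available. Lean on these libraries where they do the work, as an engineer would, in place of code of your own. Each camera call takes 0.05 s, during which the arm holds its last target. There are 200 camera calls.

## Task

Get the little bench reel ready for threading by pushing with a fingertip. First push the wooden reel round until its arm with the two pegs points straight at the steel guide post; then push the steel guide arm round until it points straight back at the reel's hub, its eyelet over the two pegs. Push steadily without flinging either of them, do not lift the reel or the guide arm off their pins, and leave the loose things where they stand.

Things in the scene. Friction and masses are not known exactly. Their poses are not given: they have to be found in the camera images.
- stand: the wooden baseboard of the reel, fixed to the table, 150 x 360 mm, 18 mm thick; origin under its centre on the table, z up. Its long axis is its own y: the reel's hub axis stands at y = -95 mm, x = 0, and the steel guide post (vertical axis of the guide arm) at y = +95 mm, x = 0
- reel (a joint): angle of the wooden four-armed reel about its upright hub axis, rad, counter-clockwise from above; 0 (or any whole turn) when the two-peg arm points straight at the guide post. Turns both ways without a stop, with light friction (about 1 N at the pegs), and stays where it is left. Arms at 90 degrees, 102 mm long, 13 mm wide, 54 to 66 mm above the table
- hub (a point): top of the reel's spindle, on the hub axis, 108 mm above the table; the hub is 48 mm across and 84 mm high. The reel only rests on its spindle and could be lifted off
- post (a point): top of the steel guide post, on the axis of the guide arm, 126 mm above the table
- twin (a point): point midway between the two pegs of the two-peg arm, level with their tops (98 mm above the table), 90 mm from the hub axis. Every arm has an upright round peg 10 mm thick at 90 mm from the axis, 66 to 98 mm above the table; this arm has instead a 50 mm crossbar with two such pegs, 18 mm either side of its centre line
- guide (a joint): angle of the steel guide arm about the guide post, rad, counter-clockwise from above; 0 (or any whole turn) when it points straight at the reel's hub. Turns both ways without a stop, with light friction (about 1 N half-way along), and stays where it is left. A bar on edge, 6 mm thick, 14 mm high, 105 to 119 mm above the table, reaching 86 mm from the post's axis; it passes clear above the pegs
- eye (a point): centre of the guide arm's eyelet, a flat ring 28 mm across at the end of the bar, 112 mm above the table, 100 mm from the guide post's axis. The arm only rests on its post and could be lifted off
- bobbin_small: loose wooden bobbin, 26 mm across, 26 mm tall, standing on the board under the sweep of the reel's arms (its top 44 mm above the table); origin under its foot
- bobbin_post: loose wooden bobbin, 28 mm across, 45 mm tall, standing on the board beside the guide post (its top 63 mm above the table); origin under its foot
- bobbin_tall: loose dark wooden bobbin, 44 mm across, 75 mm tall, on the table; origin under its foot
- bobbin_wide: loose wooden bobbin, 60 mm across, 50 mm tall, on the table; origin under its foot
- bowl: loose ceramic bowl of cocoons, 140 mm across, 45 mm tall; origin under its foot
- jar: loose glass jar with metal cap, 64 mm across, 85 mm tall; origin under its foot
- brush: loose small wooden hand brush, 170 mm long, lying on the table beyond the reel

How it is judged:
On the way, in this order (a step that is already met when the one before it is completed fails the run):
1. the two-peg arm of the reel points at the guide post (within about 8 degrees) while the guide arm is still off line (x of twin in the frame of stand between -0.0135 and 0.0135 m and y of twin in the frame of stand above -0.05 m and not (x of eye in the frame of stand between -0.0135 and 0.0135 m and y of eye in the frame of stand below 0.05 m)), for 0.2 s.
2. the guide arm points at the reel's hub (within about 8 degrees) (x of eye in the frame of stand between -0.0135 and 0.0135 m and y of eye in the frame of stand below 0.05 m), for 0.2 s.
At the end, for the whole second after the job is handed in: The two-peg arm points at the guide post and the guide arm at the hub: the twin-peg point and the eyelet each within 13.5 mm of the line from hub to guide post (about 8 degrees), on the side between the two; both at rest (all of step 2 and x of twin in the frame of stand between -0.0135 and 0.0135 m and y of twin in the frame of stand above -0.05 m and velocity of joint reel between -0.05 and 0.05 rad/s and velocity of joint guide between -0.05 and 0.05 rad/s); the robot touches nothing.
It fails at once if the reel is lifted more than 8 mm (height (world z) of twin above 0.106 m).
It fails at once if the guide arm is lifted more than 8 mm (height (world z) of eye above 0.12 m).
It fails at once if the reel or the guide arm is flung round (faster than 6 rad/s) (velocity of joint any of reel, guide above 6 rad/s or velocity of joint any of reel, guide below -6 rad/s).
It fails at once if a loose thing is moved more than 20 mm (distance of any of bobbin_small, bobbin_post, bobbin_tall, bobbin_wide, bowl, jar, brush from where it was at the start of the episode above 0.02 m).
It fails at once if a loose thing is tipped over (angle between any of bobbin_small, bobbin_post, bobbin_tall, bobbin_wide, bowl, jar, brush's own z axis and vertical above 0.5 rad).
It also fails if it takes over 58 s, if anything falls off the work surface, if the arm or the gripper's body presses on something with over 40 N, if the wrist force passes 120 N, or if a joint passes its speed limit or range.

## Working session

There is one attempt and no reset: what is moved stays moved. The work goes in short steps, Python scripts to look and compute and a tool call to move; the robot and the scene stay as the last step left them, time stands still between calls to the robot, and variables do not carry over. Pictures are saved under pics/ and viewed, at most 10 in all, crops included, and the job is handed in when it is done.

Besides the shell and the picture viewer there is one more tool, called after "Emit:" as a command line: name --argument value ..., lists and objects as JSON in quotes. drive_tool: Moves the arm, as the interface text tells. Its arguments: {"type":"object","properties":{"rows":{"type":"array","items":{"type":"array"}},"jaw":{"type":"number"},"grip_force":{"type":"number"}},"required":["rows"]}

```bash
mkdir -p pics; cat > h.py <<'E'
import numpy as np,cv2
from station import ctrl,vision
def grab(n,f):
    d=vision.get_image(n); cv2.imwrite('pics/'+f,d['image']); 
    np.savez('pics/'+f+'.npz',**{k:np.array(v) for k,v in d.items()}); return d
def load(f): return np.load('pics/'+f+'.npz')
def F(d): return d['image'].shape[0]/2/np.tan(np.radians(float(d['vertical_fov']))/2)
def ray(d,u,v,z):
    f=F(d); R=d['R'];t=d['t']; c=-R.T@t; r=R.T@np.array([(u-d['cx'])/f,(v-d['cy'])/f,1]); return c+r*(z-c[2])/r[2]
def proj(d,X):
    p=d['R']@np.array(X)+d['t']; f=F(d); return np.array([f*p[0]/p[2]+d['cx'],f*p[1]/p[2]+d['cy']])
E
python3 - <<'E'
from h import *
for n in('top','scene'):
    d=grab(n,n+'0.png'); print(n,F(d),d['cx'],d['cy'],-d['R'].T@d['t'],d['R'].round(2).tolist())
o=ctrl.get_obs(); print(o,ctrl.finger_overhang)
E
```

```text
top 423.42117906220153 282.1380737151449 212.3164006891989 [ 0.50738997 -0.00975236  1.1724756 ] [[0.01, -1.0, -0.0], [-1.0, -0.01, -0.09], [0.09, 0.0, -1.0]]
scene 516.6788222251353 283.36539914081004 210.21867267463148 [1.12872152 0.45152193 1.21591484] [[-0.64, 0.77, -0.0], [0.66, 0.54, -0.53], [-0.41, -0.34, -0.85]]
{'t': 0.1, 'q': array([-1.43698903e+00,  5.32898403e-02,  1.61416540e+00, -6.81887743e-06,
        1.47599650e+00, -1.18992012e-01]), 'dq': array([-0.00019368, -0.00249161, -0.00462392, -0.00166665, -0.00019622,
       -0.00085582]), 'effort': array([ 4.42823557e-05, -3.94906390e+01, -3.71362317e+01, -1.58097469e-04,
        3.89080480e-03, -4.25953161e-06]), 'tool_pos': array([ 0.15626782, -0.60470253,  0.30278125]), 'tool_rot': array([-3.11468536e+00, -3.95806338e-01,  3.22745476e-05]), 'contact_force': array([-0.26471324, -0.67488988,  0.31995523]), 'wrist_torque': array([-0.06843015, -0.01564777, -0.00159044]), 'grip_force': 0.0, 'opening': 0.08566693313301127} 0.0726
```

View pics/top0.png

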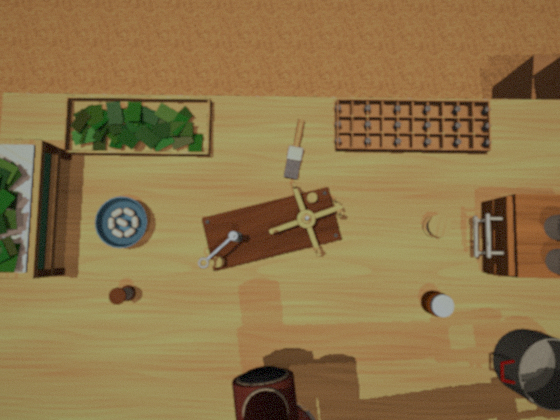

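View pics/scene0.png

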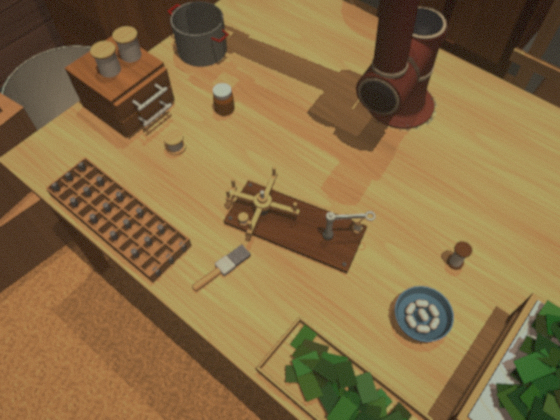

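The top view shows the board centred near (272,228). The hub is at (307,218), the guide post at (234,236) and the eyelet at (204,262). The two-peg arm points right, to about (342,210). I'll zoom in to refine these.

```bash
python3 - <<'E'
from h import *
a=load('top0.png')['image'][175:280,190:355]; b=load('scene0.png')['image'][160:275,215:385]
a=cv2.resize(a,(790,503),interpolation=cv2.INTER_CUBIC)
cv2.imwrite('pics/c1.png',a)
d=load('top0.png')
hub=ray(d,307,218,.108);post=ray(d,234,236,.126);print(hub,post,np.linalg.norm((hub-post)[:2]),ray(d,342,210,.098),ray(d,204,262,.112))
E
```

```text
[ 0.58763762 -0.06985618  0.108     ] [0.53921066 0.11099076 0.126     ] 0.18721854398386356 [ 0.61007049 -0.15941046  0.098     ] [0.47395977 0.18573441 0.112     ]
```

View pics/c1.png

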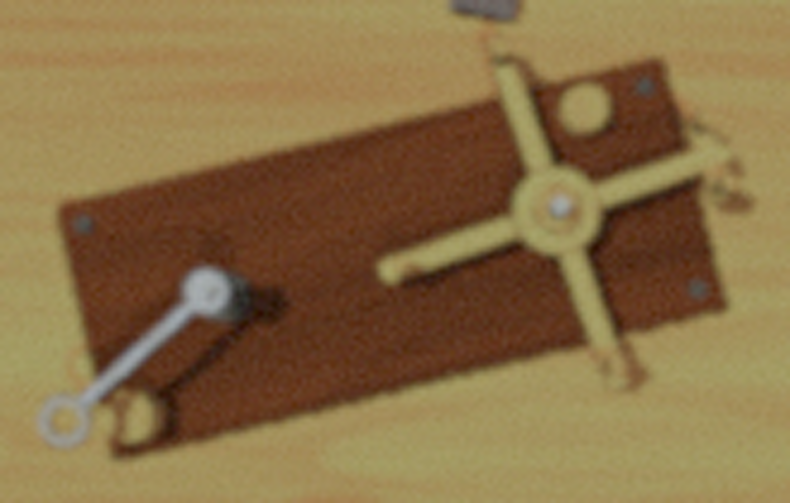

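The two-peg arm points right, with its pegs at crop (712,130) and (737,195), so the reel is about 180° off. The guide arm needs about +151° counter-clockwise. I'll work out the angles and the approach.

```bash
cat >> h.py <<'E'
from scipy.spatial.transform import Rotation as Ro
def to(xy,z,phi):
    o=ctrl.get_obs(); M=Ro.from_rotvec(o['tool_rot']).as_matrix(); p0=np.degrees(np.arctan2(M[1,0],M[0,0]))
    s=M.T@(np.array([*xy,z])-o['tool_pos']); dt=-(phi-p0+180)%360-180 if 0 else -((phi-p0+180)%360-180)
    print('t',o['t'],'pos',o['tool_pos'].round(4),'phi',p0.round(1),'shift',s.round(4),'turn',np.radians(dt).round(3),'q6',o['q'][5].round(2),'F',o['contact_force'].round(1))
E
python3 - <<'E'
from h import *
d=load('top0.png'); P=lambda u,v,z: ray(d,190+(u+.5)/4.788-.5,175+(v+.5)/4.79-.5,z)[:2]
hub=P(560,207,.108);post=P(210,290,.126);eye=P(64,421,.112)
tw=(P(712,130,.082)+P(737,195,.082))/2; a1=P(388,270,.066);a2=P(505,62,.066);a3=P(617,375,.066)
A=lambda v: np.degrees(np.arctan2(v[1],v[0]))
print(hub,post,np.linalg.norm(hub-post),'axis',A(post-hub),'twin',A(tw-hub),np.linalg.norm(tw-hub),[(A(a-hub),np.linalg.norm(a-hub)) for a in(a1,a2,a3)],'guide',A(eye-post),np.linalg.norm(eye-post))
al=np.radians(A(tw-hub)-32); c=hub+.092*np.array([np.cos(al),np.sin(al)]); print(c)
to(c,.25,np.degrees(al)+90); print(ctrl.finger_overhang)
E
```

```text
[ 0.58807873 -0.06875205] [0.54129569 0.11236485] 0.1870614493443235 axis 104.48310311056952 twin -73.12294806756364 0.09413304401248959 [(np.float64(109.6561029173345), np.float64(0.09686887801652469)), (np.float64(19.0998974477165), np.float64(0.08762086647313921)), (np.float64(-158.78491476004137), np.float64(0.0942458245057773))] guide 132.10937317261764 0.10230085216693834
[ 0.56407674 -0.15756593]
t 0.1 pos [ 0.1563 -0.6047  0.3028] phi 14.5 shift [ 0.5067 -0.3308  0.0535] turn 0.517 q6 -0.12 F [-0.3 -0.7  0.3]
0.0726
```

Emit:
drive_tool --rows '[[[0.036, -0.0236, 0], 0], [[0.036, -0.0236, 0], 0], [[0.036, -0.0236, 0], 0], [[0.036, -0.0236, 0], 0], [[0.036, -0.0236, 0], 0], [[0.036, -0.0236, 0], 0], [[0.036, -0.0236, 0], 0], [[0.036, -0.0236, 0], 0], [[0.036, -0.0236, 0], 0], [[0.036, -0.0236, 0], 0]]' --jaw 1

```text
t: 1.1
tool_pos: [0.4466, -0.2849, 0.3035]
tool_rot: [-3.116, -0.396, 0.001]
contact_force: [0.3, 0.1, 0.5]
opening: 0.0002
grip_force: 0.0
```

Emit:
drive_tool --rows '[[[0.036, -0.0236, 0], 0], [[0.036, -0.0236, 0], 0], [[0.036, -0.0236, 0.01], 0], [[0.036, -0.0236, 0.01], 0], [[0, 0, 0.01], 0.13], [[0, 0, 0.01], 0.13], [[0, 0, 0.01], 0.13], [[0, 0, 0], 0.13], [[0, 0, 0], 0], [[0, 0, 0], 0]]'

```text
t: 2.1
tool_pos: [0.5616, -0.1591, 0.2537]
tool_rot: [-3.114, 0.414, 0.001]
contact_force: [-0.3, 0.7, -0.3]
opening: 0.0
grip_force: 0.0
```

```bash
python3 - <<'E'
from h import *
to([.564,-.1575],.073+.0726,-15)
print(ctrl.finger_overhang,ctrl.get_obs()['opening'])
grab('top','top1.png');d=grab('wrist','w1.png');print(proj(d,[.588,-.069,.108]),proj(d,[.541,.112,.126]))
E
```

```text
t 2.1 pos [ 0.5616 -0.1591  0.2537] phi -15.2 shift [ 0.002  -0.0022  0.1081] turn -0.003 q6 1.43 F [-0.3  0.7 -0.3]
0.0726 6.916164743463892e-06
[160.01310218 217.77839727] [-36.36845386 333.84110338]
```

View pics/w1.png

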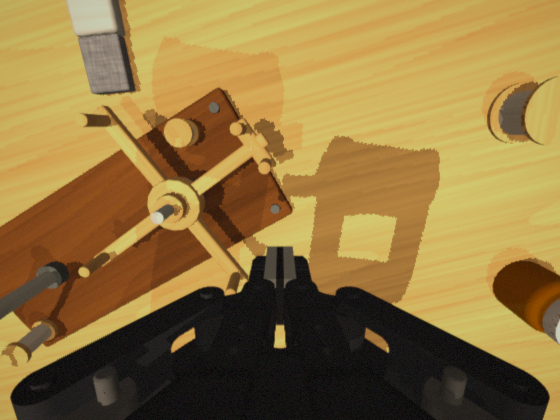

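The wrist view shows the spindle at (160,214), against (160,218) predicted, so the hub fix is good. The twin pegs are at (237,127) and (264,167), and the closed fingertip at (280,265) is behind the trailing one. I'll go down and start the arc.

Emit:
drive_tool --rows '[[[0, 0, 0.02], 0], [[0, 0, 0.02], 0], [[0, 0, 0.02], 0], [[0, 0, 0.02], 0], [[0, 0, 0.02], 0], [[0, 0, 0.008], 0], [[0, 0, 0], 0]]'

```text
t: 2.9
tool_pos: [0.5609, -0.1589, 0.1447]
tool_rot: [-3.113, 0.418, 0.004]
contact_force: [0.1, 0.1, -0.3]
opening: -0.0003
grip_force: 0.0
```

Emit:
drive_tool --rows '[[[0.0056, -0.0002, 0], -0.06], [[0.0056, -0.0002, 0], -0.06], [[0.0056, -0.0002, 0], -0.06], [[0.0056, -0.0002, 0], -0.06], [[0.0056, -0.0002, 0], -0.06], [[0.0056, -0.0002, 0], -0.06], [[0.0056, -0.0002, 0], -0.06], [[0.0056, -0.0002, 0], -0.06], [[0.0056, -0.0002, 0], -0.06], [[0.0056, -0.0002, 0], -0.06]]'

```text
t: 3.9
tool_pos: [0.6178, -0.1576, 0.1478]
tool_rot: [3.096, 0.525, 0.003]
contact_force: [-0.6, -0.7, 0.2]
opening: 0.0001
grip_force: 0.4
```

```bash
python3 - <<'E'
from h import *
hub=np.array([.588,-.069])
to(hub,.1456,0); v=ctrl.get_obs()['tool_pos'][:2]-hub; print(np.linalg.norm(v),np.degrees(np.arctan2(v[1],v[0])))
grab('wrist','w2.png')
E
```

```text
t 3.9 pos [ 0.6178 -0.1576  0.1478] phi 19.2 shift [ 0.0011 -0.0934  0.002 ] turn 0.336 q6 0.87 F [-0.6 -0.7  0.2]
0.09344450661308697 -71.42326263634173
```

View pics/w2.png

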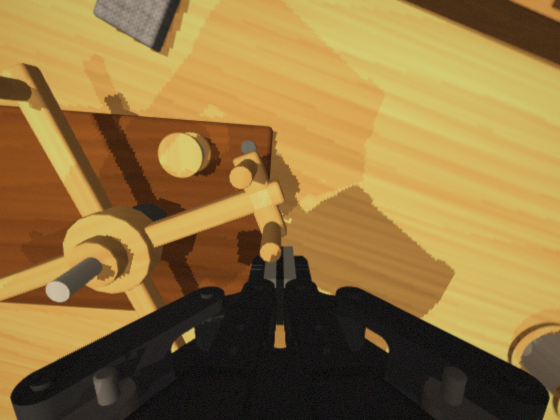

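The fingertip sits right behind the trailing peg at (270,245), so it is in good contact. Continuing the arc.

Emit:
drive_tool --rows '[[[0.0075, -0.0003, 0], -0.08], [[0.0093, -0.0005, 0], -0.1], [[0.0093, -0.0005, 0], -0.1], [[0.0093, -0.0005, 0], -0.1], [[0.0093, -0.0005, 0], -0.1], [[0.0093, -0.0005, 0], -0.1], [[0.0093, -0.0005, 0], -0.1], [[0.0093, -0.0005, 0], -0.1], [[0.0093, -0.0005, 0], -0.1], [[0.0075, -0.0003, 0], -0.08]]'

```text
t: 4.95
tool_pos: [0.6769, -0.0944, 0.1476]
tool_rot: [2.503, 1.895, 0.002]
contact_force: [0.5, -1.1, 0.4]
opening: -0.0002
grip_force: 0.5
```

```bash
python3 - <<'E'
from h import *
hub=np.array([.588,-.069])
to(hub,.1456,0); v=ctrl.get_obs()['tool_pos'][:2]-hub; print(np.linalg.norm(v),np.degrees(np.arctan2(v[1],v[0])))
E
```

```text
t 4.95 pos [ 0.6769 -0.0944  0.1476] phi 74.2 shift [ 0.0004 -0.0924  0.0018] turn 1.296 q6 0.03 F [ 0.5 -1.1  0.4]
0.09241997084064633 -15.97218234913542
```

Emit:
drive_tool --rows '[[[0.0075, -0.0003, 0], -0.08], [[0.0093, -0.0005, 0], -0.1], [[0.0093, -0.0005, 0], -0.1], [[0.0093, -0.0005, 0], -0.1], [[0.0093, -0.0005, 0], -0.1], [[0.0093, -0.0005, 0], -0.1], [[0.0093, -0.0005, 0], -0.1], [[0.0093, -0.0005, 0], -0.1], [[0.0093, -0.0005, 0], -0.1], [[0.0075, -0.0003, 0], -0.08]]'

```text
t: 5.95
tool_pos: [0.6591, -0.0097, 0.1477]
tool_rot: [1.345, 2.836, 0.001]
contact_force: [1.2, -1.0, 0.2]
opening: 0.0002
grip_force: 0.5
```

Emit:
drive_tool --rows '[[[0.0075, -0.0003, 0], -0.08], [[0.0093, -0.0005, 0], -0.1], [[0.0093, -0.0005, 0], -0.1], [[0.0093, -0.0005, 0], -0.1], [[0.0075, -0.0003, 0], -0.08], [[0.0047, -0.0001, 0], -0.05], [[0, 0, 0], 0], [[0, 0, 0], 0]]'

```text
t: 6.75
tool_pos: [0.6208, 0.0178, 0.147]
tool_rot: [0.593, 3.083, 0.0]
contact_force: [0.0, -0.3, 0.8]
opening: 0.0001
grip_force: 0.0
```

```bash
python3 - <<'E'
from h import *
hub=np.array([.588,-.069])
to(hub,.1456,0); v=ctrl.get_obs()['tool_pos'][:2]-hub; print(np.linalg.norm(v),np.degrees(np.arctan2(v[1],v[0])))
d=grab('wrist','w3.png');print(proj(d,[*hub,.108]),proj(d,[.541,.112,.126]))
E
```

```text
t 6.75 pos [0.6208 0.0178 0.147 ] phi 158.2 shift [-0.0018 -0.0928  0.0014] turn 2.761 q6 -1.28 F [ 0.  -0.3  0.8]
0.09283376411996826 69.30640586363447
[ 62.23573716 300.66426382] [495.64119221 -26.62498327]
```

View pics/w3.png

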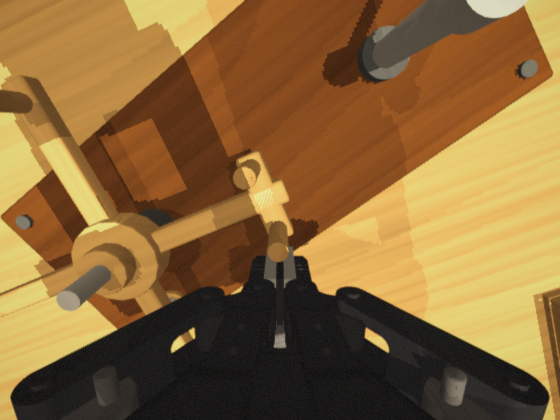

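The reel moved with the finger. The peg tops are at about (246,178) and (278,248), and the arm end is near (270,197). I'll compute the remaining angle.

```bash
python3 - <<'E'
from h import *
hub=np.array([.588,-.069]); d=load('w3.png')
A=lambda v:(np.degrees(np.arctan2(v[1],v[0])).round(1),np.linalg.norm(v).round(4))
a=ray(d,246,178,.098)[:2];b=ray(d,278,248,.098)[:2]
hub2=ray(d,70,300,.108)[:2];print(hub2)
print(A(a-hub),A(b-hub),A((a+b)/2-hub),A((a+b)/2-hub2),A(ray(d,272,197,.066)[:2]-hub), A(a-b))
E
```

```text
[ 0.5889612  -0.06572378]
(np.float64(101.1), np.float64(0.0947)) (np.float64(80.4), np.float64(0.0949)) (np.float64(90.8), np.float64(0.0932)) (np.float64(91.4), np.float64(0.09)) (np.float64(90.0), np.float64(0.0963)) (np.float64(-178.9), np.float64(0.034))
```

Emit:
drive_tool --rows '[[[0.0055, -0.0002, 0], -0.06], [[0.0055, -0.0002, 0], -0.06], [[0.0055, -0.0002, 0], -0.06], [[0.0047, -0.0001, 0], -0.05], [[0, 0, 0], 0], [[0, 0, 0], 0]]'

```text
t: 7.4
tool_pos: [0.6001, 0.0232, 0.1461]
tool_rot: [0.236, 3.132, 0.0]
contact_force: [-0.7, 0.3, -0.1]
opening: 0.0003
grip_force: 0.0
```

Emit:
drive_tool --rows '[[[-0.01, 0, 0], 0], [[-0.01, 0, 0], 0], [[0, 0, -0.03], 0], [[0, 0, -0.03], 0], [[0, 0, -0.03], 0], [[-0.02, 0, -0.03], 0], [[-0.03, 0, 0], 0], [[-0.03, 0, 0], 0], [[0, 0, 0], 0]]'

```text
t: 8.3
tool_pos: [0.7017, 0.0076, 0.2656]
tool_rot: [0.235, 3.131, -0.0]
contact_force: [-1.2, -0.3, -0.4]
opening: 0.0003
grip_force: 0.0
```

```bash
python3 - <<'E'
from h import *
post=np.array([.541,.112])+.0; al=np.radians(132-28); c=post+.055*np.array([np.cos(al),np.sin(al)]); print(c)
to(c,.25,104-90)
d=grab('top','top2.png')
im=cv2.resize(d['image'][175:280,190:355],(790,503),interpolation=cv2.INTER_CUBIC); cv2.imwrite('pics/c2.png',im)
E
```

```text
[0.5276943  0.16536626]
t 8.3 pos [0.7017 0.0076 0.2656] phi 171.4 shift [0.1956 0.13   0.0153] turn 2.747 q6 -1.52 F [-1.2 -0.3 -0.4]
```

View pics/c2.png

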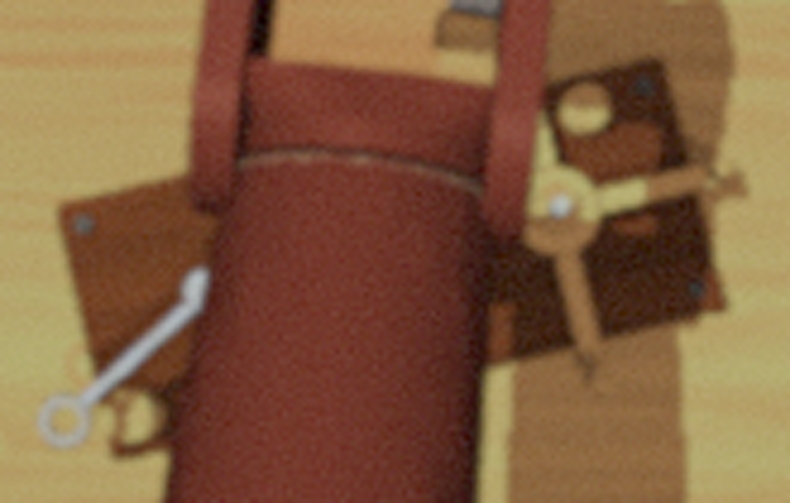

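The view from above is partly blocked by the arm. The reel's visible arms have turned close to target: the rear arm ends at (735,185) and the lower arm at (588,365). I'll go round to the guide arm's start and check the reel with the wrist camera from there.

Emit:
drive_tool --rows '[[[0.0326, 0.0217, 0], 0], [[0.0326, 0.0217, 0], 0], [[0.0326, 0.0217, 0], 0], [[0.0326, 0.0217, 0], 0], [[0.0326, 0.0217, 0], 0], [[0.0326, 0.0217, 0], 0], [[0, 0, 0], 0.145], [[0, 0, 0], 0.145], [[0, 0, 0], 0.145], [[0, 0, 0], 0.145]]'

```text
t: 9.35
tool_pos: [0.5238, 0.1664, 0.2658]
tool_rot: [-1.128, -2.932, 0.0]
contact_force: [-0.1, -0.4, 0.0]
opening: 0.0002
grip_force: 0.0
```

Emit:
drive_tool --rows '[[[0, 0, 0], 0.145], [[0, 0, 0], 0.145], [[0, 0, 0], 0.145], [[0, 0, 0], 0.145], [[0, 0, 0], 0.145], [[0, 0, 0], 0.145], [[0, 0, 0], 0.145], [[0, 0, 0], 0.145], [[0, 0, 0], 0.145], [[0, 0, 0], 0.145]]'

```text
t: 10.35
tool_pos: [0.5239, 0.1662, 0.2657]
tool_rot: [-2.789, -1.446, 0.001]
contact_force: [0.6, -0.4, -0.9]
opening: -0.0
grip_force: 0.0
```

Emit:
drive_tool --rows '[[[0, 0, 0], 0.145], [[0, 0, 0], 0.145], [[0, 0, 0], 0.145], [[0, 0, 0], 0.145], [[0, 0, 0], 0.145], [[0, 0, 0], 0], [[0, 0, 0], 0]]'

```text
t: 11.05
tool_pos: [0.5242, 0.1662, 0.2658]
tool_rot: [-3.119, -0.377, 0.001]
contact_force: [0.2, 1.0, 0.3]
opening: 0.0001
grip_force: 0.0
```

```bash
python3 - <<'E'
from h import *
to([.5277,.1654],.103+.0726,14)
d=load('top2.png'); hub=np.array([.588,-.069]);P=lambda u,v,z: ray(d,190+(u+.5)/4.788-.5,175+(v+.5)/4.79-.5,z)[:2]
A=lambda v: np.degrees(np.arctan2(v[1],v[0]))
print(A(P(718,184,.066)-hub),A(P(587,365,.066)-hub))
d=grab('wrist','w4.png'); print(proj(d,[.541,.112,.126]),proj(d,[*hub,.108]))
E
```

```text
t 11.05 pos [0.5242 0.1662 0.2658] phi 13.8 shift [0.0033 0.0017 0.0902] turn -0.004 q6 1.5 F [0.2 1.  0.3]
-79.0685357172107 -168.02425870527216
[354.99508099 218.42259628] [578.82409117 208.83438604]
```

View pics/w4.png

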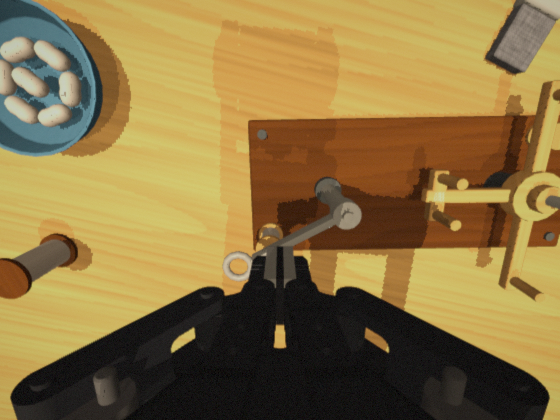

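The two-peg arm now lies along the board axis, with its peg tops at (460,184) and (455,226). The guide post top is at (348,215) and the eyelet at (238,266). I'll compute exact values.

```bash
python3 - <<'E'
from h import *
hub=np.array([.588,-.069]); d=load('w4.png'); A=lambda v:(np.degrees(np.arctan2(v[1],v[0])).round(1),np.linalg.norm(v).round(4))
p=ray(d,348,215,.126)[:2];e=ray(d,238,266,.112)[:2];m=(ray(d,460,184,.098)+ray(d,455,226,.098))[:2]/2
print(p,A(p-hub),e,A(e-p),m,A(m-hub))
f=np.array([.5242,.1662]);u=(e-p)/np.linalg.norm(e-p);print('finger rel bar: along',(f-p)@u,'perp(ccw+)',u[0]*(f-p)[1]-u[1]*(f-p)[0], A(f-p))
E
```

```text
[0.54232918 0.11797428] (np.float64(103.7), np.float64(0.1925)) [0.47345266 0.19076118] (np.float64(133.4), np.float64(0.1002)) [0.56598347 0.02154367] (np.float64(103.7), np.float64(0.0932))
finger rel bar: along 0.047489351869216906 perp(ccw+) -0.01997870954345144 (np.float64(110.6), np.float64(0.0515))
```

The reel reads 103.7° against the axis at 103.7°. Next I'll back off slightly, go down and push the guide arm.

Emit:
drive_tool --rows '[[[0.008, 0, 0], 0.05], [[0, 0, 0.02], 0], [[0, 0, 0.02], 0], [[0, 0, 0.02], 0], [[0, 0, 0.02], 0], [[0, 0, 0.01], 0], [[0, 0, 0], 0]]'

```text
t: 11.8
tool_pos: [0.5312, 0.1679, 0.1741]
tool_rot: [3.127, 0.296, -0.006]
contact_force: [0.3, -0.4, -0.4]
opening: 0.0001
grip_force: 0.0
```

Emit:
drive_tool --rows '[[[-0.0032, 0.0001, 0], -0.06], [[-0.0032, 0.0001, 0], -0.06], [[-0.0032, 0.0001, 0], -0.06], [[-0.0032, 0.0001, 0], -0.06], [[-0.0032, 0.0001, 0], -0.06], [[-0.0043, 0.0002, 0], -0.08], [[-0.0043, 0.0002, 0], -0.08], [[-0.0043, 0.0002, 0], -0.08], [[-0.0043, 0.0002, 0], -0.08], [[-0.0043, 0.0002, 0], -0.08]]'

```text
t: 12.8
tool_pos: [0.5014, 0.1497, 0.1776]
tool_rot: [-2.834, -1.355, -0.004]
contact_force: [-0.5, 3.0, 0.4]
opening: -0.0001
grip_force: 0.8
```

```bash
python3 - <<'E'
from h import *
post=np.array([.542,.1155])
to(post,.1756,0); v=ctrl.get_obs()['tool_pos'][:2]-post; print(np.linalg.norm(v),np.degrees(np.arctan2(v[1],v[0])))
grab('wrist','w5.png')
E
```

```text
t 12.8 pos [0.5014 0.1497 0.1776] phi 51.1 shift [-0.0011  0.0531  0.0021] turn 0.892 q6 0.83 F [-0.5  3.   0.4]
0.05308152909195769 139.90910478248503
```

View pics/w5.png

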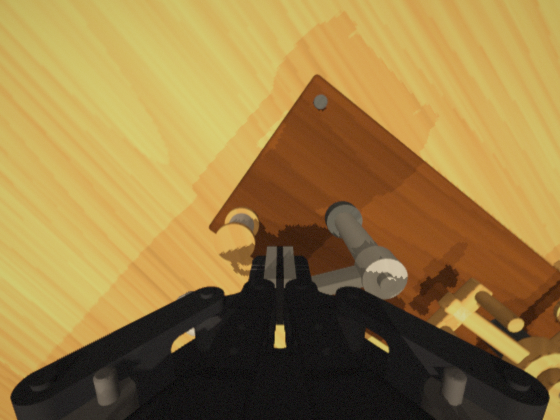

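The bar is against the finger's trailing face, between the finger at (280,250) and the post at (385,275), and the contact force is about 3 N. Continuing.

Emit:
drive_tool --rows '[[[-0.0043, 0.0002, 0], -0.08], [[-0.0053, 0.0003, 0], -0.1], [[-0.0053, 0.0003, 0], -0.1], [[-0.0053, 0.0003, 0], -0.1], [[-0.0053, 0.0003, 0], -0.1], [[-0.0053, 0.0003, 0], -0.1], [[-0.0053, 0.0003, 0], -0.1], [[-0.0053, 0.0003, 0], -0.1], [[-0.0053, 0.0003, 0], -0.1], [[-0.0043, 0.0002, 0], -0.08]]'

```text
t: 13.85
tool_pos: [0.4921, 0.1011, 0.1775]
tool_rot: [1.889, 2.508, 0.004]
contact_force: [1.0, 1.3, 0.1]
opening: -0.0
grip_force: 0.7
```

Emit:
drive_tool --rows '[[[-0.0043, 0.0002, 0], -0.08], [[-0.0053, 0.0003, 0], -0.1], [[-0.0053, 0.0003, 0], -0.1], [[-0.0053, 0.0003, 0], -0.1], [[-0.0053, 0.0003, 0], -0.1], [[-0.0053, 0.0003, 0], -0.1], [[-0.0053, 0.0003, 0], -0.1], [[-0.0043, 0.0002, 0], -0.08], [[0, 0, 0], 0], [[0, 0, 0], 0]]'

```text
t: 14.85
tool_pos: [0.5161, 0.0698, 0.1767]
tool_rot: [0.831, 3.028, 0.0]
contact_force: [0.7, -0.2, 0.4]
opening: 0.0003
grip_force: 0.0
```

```bash
python3 - <<'E'
from h import *
post=np.array([.542,.1155])
to(post,.1756,0); v=ctrl.get_obs()['tool_pos'][:2]-post; print(np.linalg.norm(v),np.degrees(np.arctan2(v[1],v[0])))
d=grab('top','top3.png')
im=cv2.resize(d['image'][175:280,190:355],(790,503),interpolation=cv2.INTER_CUBIC); cv2.imwrite('pics/c3.png',im)
E
```

```text
t 14.85 pos [0.5161 0.0698 0.1767] phi 149.3 shift [0.001  0.0525 0.0012] turn 2.606 q6 -1.04 F [ 0.7 -0.2  0.4]
0.05255081792421321 -119.58080334132337
```

Emit:
drive_tool --rows '[[[-0.0032, 0.0001, 0], -0.06], [[-0.0043, 0.0002, 0], -0.08], [[-0.0043, 0.0002, 0], -0.08], [[-0.0043, 0.0002, 0], -0.08], [[-0.0043, 0.0002, 0], -0.08], [[-0.0032, 0.0001, 0], -0.06], [[-0.0022, 0.0001, 0], -0.04], [[0, 0, 0], 0], [[0, 0, 0], 0]]'

```text
t: 15.8
tool_pos: [0.54, 0.0627, 0.176]
tool_rot: [0.087, 3.14, -0.0]
contact_force: [-0.5, 0.5, -0.8]
opening: 0.0001
grip_force: 0.2
```

Emit:
drive_tool --rows '[[[0.008, 0, 0], 0], [[0.012, 0, 0], 0], [[0, 0, -0.03], 0], [[0, 0, -0.03], 0], [[0, 0, -0.03], 0], [[0, 0, -0.03], 0], [[0.03, 0, 0], 0], [[0.03, 0, 0], 0], [[0, 0, 0], 0], [[0, 0, 0], 0]]'

```text
t: 16.8
tool_pos: [0.4595, 0.067, 0.2959]
tool_rot: [0.085, 3.139, -0.0]
contact_force: [0.3, -0.4, 0.1]
opening: 0.0
grip_force: 0.0
```

```bash
python3 - <<'E'
from h import *
post=np.array([.542,.1155])
to(post,.1756,0)
d=grab('wrist','w6.png');print(proj(d,[*post,.126]),proj(d,[.588,-.069,.108]))
E
```

```text
t 16.8 pos [0.4595 0.067  0.2959] phi 176.9 shift [-0.0797  0.0529  0.1204] turn 3.088 q6 -1.53 F [ 0.3 -0.4  0.1]
[335.30094687 292.97121993] [156.30298524 330.54463318]
```

View pics/w6.png

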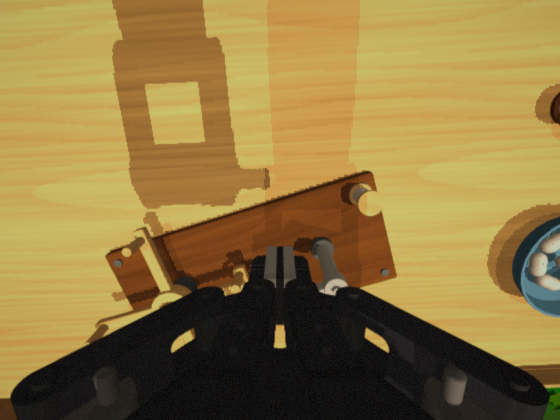

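The gripper hides the guide arm in this view; only the post at (330,285) shows. I'll move the arm clear and measure from the top camera by colour masks.

Emit:
drive_tool --rows '[[[0, -0.04, -0.005], 0], [[0, -0.045, 0], 0], [[0, -0.045, 0], 0], [[0, -0.045, 0], 0], [[0, -0.045, 0], 0], [[0, -0.045, 0], 0], [[0, -0.045, 0], 0], [[0, -0.045, 0], 0], [[0, -0.045, 0], 0], [[0, 0, 0], 0]]'

```text
t: 17.85
tool_pos: [0.4382, -0.3374, 0.3002]
tool_rot: [-0.093, -3.139, 0.001]
contact_force: [-0.0, 0.7, 0.1]
opening: 0.0002
grip_force: 0.0
```

```bash
python3 - <<'E'
from h import *
d=grab('top','top4.png'); A=lambda v:(np.degrees(np.arctan2(v[1],v[0])).round(1),np.linalg.norm(v).round(4))
post=ray(d,233.9,235.6,.126)[:2]; hub=ray(d,307,218.2,.108)[:2]; print('axis',A(hub-post))
hsv=cv2.cvtColor(d['image'],cv2.COLOR_BGR2HSV).astype(int)
steel=(hsv[...,1]<70)&(hsv[...,2]>110)
v,u=np.nonzero(steel); k=(abs(u-260)<70)&(abs(v-232)<45); u,v=u[k],v[k]
X=np.array([ray(d,a,b,.112)[:2] for a,b in zip(u,v)]); 
r=np.linalg.norm(X-post,axis=1)
for lo,hi in((.02,.05),(.05,.08),(.08,.13)):
    m=X[(r>lo)&(r<hi)]; print(lo,len(m), A(m.mean(0)-post) if len(m) else '')
# reel: yellow-ish arms on dark board, rear arm & sides
for z,lo,hi in((.066,.035,.075),(.066,.075,.1)):
    vv,uu=np.mgrid[175:280,230:360]; uu=uu.ravel();vv=vv.ravel()
    Y=np.array([ray(d,a,b,z)[:2] for a,b in zip(uu,vv)])-hub; R=np.hypot(*Y.T); th=np.degrees(np.arctan2(Y[:,1],Y[:,0]))
    w=(d['image'][vv,uu,1]>95)&(R>lo)&(R<hi)
    for c in(104,14,-76,-166):
        dd=(th-c+180)%360-180; s=w&(abs(dd)<18); print(c,s.sum(),(c+np.average(dd[s])).round(1) if s.any() else '')
np.set_printoptions(linewidth=200)
E
```

```text
axis (np.float64(-75.5), np.float64(0.1871))
0.02 45 (np.float64(-70.3), np.float64(0.035))
0.05 51 (np.float64(-72.1), np.float64(0.0647))
0.08 90 (np.float64(-72.9), np.float64(0.096))
104 86 101.5
14 105 14.3
-76 90 -73.0
-166 96 -166.6
104 130 101.8
14 189 14.2
-76 166 -75.9
-166 190 -166.2
```

```bash
python3 -c "
from station import ctrl
print(ctrl.finish_job())"
```

```text
the job is handed in; nothing more can be done
None
```

The job is handed in: by the last top-camera measurement the reel's two-peg arm is within about 3° of pointing at the guide post and the guide arm within about 3° of the hub (8° allowed), with the robot clear at about 18 s; I did not re-measure the loose things, and no verdict was returned.

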